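Rack the repaired circuit boards

TASK

Take the two framed circuit boards from the leaning stand and stand each one upright in the rack slot that matches its thickness with only a little play: the thin board in the narrowest slot, the thick board in the middle one, leaving the widest slot empty. Lower each board down its channels until it rests fully on the slot floor, without dropping it, let go, and leave the other things on the bench alone.

Things in the scene. Friction and masses are not known exactly. Their poses are not given: they have to be found in the camera images.
- thin_board: the thin board: green, in an aluminium frame; a flat plate 110 long, 95 high, 6 mm thick all over, about 90 g. Axes: x along its length, y through its thickness, z up its height. Origin: middle of the lower edge of its back face (plate fills x -55..55, y 0..6, z 0..95 mm). Starts in the stand, z leaning 0.26 rad from vertical to the stand's -y, back face on the posts
- thin_board_foot (a point): middle of the thin board's lower edge face (centre of its underside, half way through its thickness); axes as the board's
- thick_board: the thick board: green, in an aluminium frame; a flat plate 110 long, 95 high, 13 mm thick all over, about 170 g. Axes: x along its length, y through its thickness, z up its height. Origin: middle of the lower edge of its back face (plate fills x -55..55, y 0..13, z 0..95 mm). Starts in the stand, z leaning 0.26 rad from vertical to the stand's -y, back face on the posts
- thick_board_foot (a point): middle of the thick board's lower edge face (centre of its underside, half way through its thickness); axes as the board's
- stand: fixed stand, grey base, dark ledges and posts; base 150 x 200 x 10 mm; origin: centre of underside, z up, x along the 150 mm side and the boards' length. Two bays, y = -45 and 45 mm, one board each, in either order: a ledge 22 mm above the bench with a lip 8 mm high in front; behind, two posts reach 75 mm up the board near its ends, 76 mm apart, so a finger fits behind its middle
- rack: rack, fixed: dark steel tray 150 x 198 x 8 mm carrying three single-slot holders side by side along its y, 62 mm apart, in any order, all parallel to it; origin the centre of its underside, z up, x along the slots
- narrow_holder: fixed holder with the narrowest slot, 11 mm wide. Grey base 136 x 56 x 8 mm; two aluminium channels, walls 5 mm thick, 60 mm above the slot floor (76 mm above the bench), take the board's ends: 37 to 58.5 mm either side of the middle, where end stops are; open between. Origin: centre of underside, 8 mm above the bench; x along the slot, y across, z up
- narrow_slot (a point): centre of the floor of the 11 mm slot, where the lower edge of a seated board rests, 8 mm above the holder's origin; axes as the holder's (x along the slot, y across, z up)
- middle_holder: fixed holder with the middle-width slot, 18 mm wide. Grey base 136 x 56 x 8 mm; two aluminium channels, walls 5 mm thick, 60 mm above the slot floor (76 mm above the bench), take the board's ends: 37 to 58.5 mm either side of the middle, where end stops are; open between. Origin: centre of underside, 8 mm above the bench; x along the slot, y across, z up
- middle_slot (a point): centre of the floor of the 18 mm slot, where the lower edge of a seated board rests, 8 mm above the holder's origin; axes as the holder's (x along the slot, y across, z up)
- wide_holder: fixed holder with the widest slot, 26 mm wide. Grey base 136 x 56 x 8 mm; two aluminium channels, walls 5 mm thick, 60 mm above the slot floor (76 mm above the bench), take the board's ends: 37 to 58.5 mm either side of the middle, where end stops are; open between. Origin: centre of underside, 8 mm above the bench; x along the slot, y across, z up. It stays empty
- flux_bottle: bystander: small bottle, 48 mm across, 100 mm tall, standing on the bench; origin the centre of its underside, z up
- multimeter: bystander: yellow handheld meter lying flat, 170 x 82 x 36 mm (top of its dial 47 mm); origin the centre of its underside, x along its length, z up
- solder_reel: bystander: grey spool standing on its flange, 64 mm across, 50 mm tall; origin the centre of its underside, z up
Things that resemble listed ones, but are neither listed nor needed, are in the scene too. What is shaped like the thick_board but orange or yellow is not meant.

How it is judged:
At the end, for the whole second after the job is handed in: Thin board in the narrowest slot, thick board in the middle one, either way round: foot within 8 mm of the slot's centre lengthwise, 6 mm across, 4 mm in height; within 0.14 rad of upright and 0.12 rad of the slot's direction; at rest, released (x of thin_board_foot in the frame of narrow_slot between -0.008 and 0.008 m and y of thin_board_foot in the frame of narrow_slot between -0.006 and 0.006 m and z of thin_board_foot in the frame of narrow_slot between -0.004 and 0.004 m and angle between each of thin_board, thick_board's own z axis and vertical below 0.14 rad and angle between the x axis of thin_board and the x axis of narrow_holder, either way round below 0.12 rad and linear speed of each of thin_board, thick_board below 0.02 m/s and x of thick_board_foot in the frame of middle_slot between -0.008 and 0.008 m and y of thick_board_foot in the frame of middle_slot between -0.006 and 0.006 m and z of thick_board_foot in the frame of middle_slot between -0.004 and 0.004 m and angle between the x axis of thick_board and the x axis of middle_holder, either way round below 0.12 rad); the robot touches nothing.
It fails at once if the thin board falls freely (faster than 0.5 m/s with no finger on it: a drop of about 13 mm) (linear speed of thin_board above 0.5 m/s and contact force between the fingers and thin_board below 0.05 N).
It fails at once if the thick board falls freely (faster than 0.5 m/s with no finger on it: a drop of about 13 mm) (linear speed of thick_board above 0.5 m/s and contact force between the fingers and thick_board below 0.05 N).
It fails at once if the flux bottle is shoved more than 25 mm or tipped (distance of flux_bottle from where it was at the start of the episode above 0.025 m or angle between flux_bottle's own z axis and vertical above 0.5 rad).
It fails at once if the multimeter is shoved more than 25 mm or tipped (distance of multimeter from where it was at the start of the episode above 0.025 m or angle between multimeter's own z axis and vertical above 0.5 rad).
It fails at once if the solder reel is shoved more than 25 mm or tipped (distance of solder_reel from where it was at the start of the episode above 0.025 m or angle between solder_reel's own z axis and vertical above 0.5 rad).
It also fails if it takes over 72 s, if anything falls off the work surface, if the arm or the gripper's body presses on something with over 40 N, if the wrist force passes 120 N, or if a joint passes its speed limit or range.

ROBOT

A 6-joint arm with a two-finger parallel gripper is mounted at the origin on the work surface. World frame = base frame: x ahead of the robot, y to its left, z up, the work surface at z = 0. Lengths are in m, angles in rad, forces in N, time in s.
With the tool pointing down it reaches from about 0.3 to 0.875 m from the base axis. Payload 6.4 kg.
Tool frame: the origin (TCP) lies at the very end of the fingers, on their centre line; the grasp point (between the pads) lies 19 mm behind it (robot.pinch_z is the distance from the TCP to the grasp point, in m); x points along the fingers, y is the direction in which the jaws open and shut, and the axes are right-handed (so a half turn about x gives the same grasp; the last joint's range is limited). The gripper opens to 85 mm and grips with 20 to 120 N. Pads are 22 mm wide; open, the fingers measure 114 mm over their backs; the gripper's body (76 mm by 85 mm) begins 54 mm behind the grasp point. The pads swing forward as they close: fully open they stand 13 mm farther back than shut.
Start: joints at [-1.544, 0.181, 1.607, -0, 1.354, -0.206], TCP at [0.133, -0.559, 0.231] pointing down, gripper open.
Joint ranges: [-2.99, 2.99], [-0.89, 2.07], [0.3, 2.58], [-1.14, 4.28], [0, 2.63], [-3.12, 3.12]. Speed limits (rad/s): [2.57, 2.57, 3.01, 3.14, 3.14, 3.14].

INTERFACE

Orientations are given as [roll, pitch, yaw] about the fixed x, y, z axes, in that order (R = Rz(yaw) Ry(pitch) Rx(roll)).
In Python, from workcell import robot, solver, vision, ticket gives the robot as it stands. The module is installed in compiled form; this text tells all that it offers. Calls block until the motion is done:
- robot.goto(position, orientation): joint-space move of the TCP to a pose.
- robot.movel(position, vel=0.15, frame=None): straight line of the TCP; frame=None keeps the orientation; vel is the mean speed in m/s.
- robot.movej(angles): joint-space move.
- robot.gripper_open() and robot.grasp(): open the fingers fully, or close them until they stop; the grip force is fixed at half the most.
- robot.sleep(seconds).
- solver.ik(position, orientation): joint angles nearest the present ones, or None.
- robot.get_obs(): the state.
- vision.grab_frame(name): name is "scene" or "top" or "wrist"; returns a dict with "color" (384x512x3 uint8, blue, green, red), "fx", "fy", "cx", "cy" (pixels), "R" (3x3) and "t" (3): a world point X has camera coordinates R X + t; the wrist camera has in their place "T_tool_cam" (4x4, takes a point from camera to tool coordinates, whose origin is the TCP and whose axes are the tool frame's). Camera axes: x right, y down, z forward; pixel columns grow to the right and rows downward; lengths in m; the calibration is good to about 2 mm. The wrist camera is an equidistant fisheye: a pixel r from the principal point sees the ray r / f radians off the axis. A picture is of the moment at which its call begins: read the wrist's pose just before it. There is no depth.
A pose or a line that the arm cannot do raises robot.Unreachable and nothing moves.
- ticket.sign_off(): hands the job in, once; it reports no verdict.
The state is a dict: "clock": time; "joint_pos": joint angles; "qvel": joint speeds; "effort": joint torques, N m; "ee_pos": TCP position; "tcp_rot": TCP orientation; "force": force on the tool from outside, world axes, zero at the start; "torque": the same for the moment, N m; "width": finger opening in m.
Only numpy, scipy, OpenCV 4.12 (cv2) and the standard library are available. Lean on these libraries where they do the work, as an engineer would, in place of code of your own. Each camera call takes 0.05 s, during which the arm holds its last target.

## Working session

There is one attempt and no reset: what is moved stays moved. The work goes in short steps, each a Python script; the robot and the scene stay as the last script left them, time stands still between calls to the robot, and variables do not carry over. Pictures are saved under pics/ and viewed, and the job is handed in when it is done.

```bash
mkdir -p pics; ls
python3 - <<'E'
from workcell import robot, solver, vision, ticket
import cv2,numpy as np
for n in ["scene","top","wrist"]:
    o=robot.get_obs(); f=vision.grab_frame(n); cv2.imwrite(f"pics/{n}0.png",f["color"])
    print(n,f["fx"],f["fy"],f["cx"],f["cy"])
    if n!="wrist": print(np.round(f["R"],4).tolist(),np.round(f["t"],4).tolist(), (-f["R"].T@f["t"]))
    else: print(np.round(f["T_tool_cam"],4).tolist())
print(o, robot.pinch_z)
E
```

```text
pics
scene 370.07112608637215 370.07112608637215 254.28316467995887 197.04803975228245
[[0.4016, 0.9158, 0.0009], [0.7662, -0.3355, -0.548], [-0.5016, 0.2208, -0.8365]] [-0.2327, -0.4256, 1.2354] [ 1.03918418 -0.20250284  0.80037267]
top 351.5366408776176 351.5366408776176 256.42518817088273 193.61537449319184
[[0.0189, -0.9997, -0.0179], [-0.9899, -0.0162, -0.1412], [0.1408, 0.0204, -0.9898]] [-0.0115, 0.5848, 0.719] [ 0.47782998 -0.01668291  0.79403569]
wrist 297.3186396354542 297.3186396354542 250.48533172083683 190.8820314008751
[[-0.0001, -0.2878, 0.9577, -0.1425], [1.0, -0.0015, -0.0003, 0.0007], [0.0015, 0.9577, 0.2878, -0.0744], [0.0, 0.0, 0.0, 1.0]]
{'clock': 0.1, 'joint_pos': array([-1.54429928e+00,  1.81493438e-01,  1.60792004e+00, -6.14378614e-07,
        1.35383645e+00, -2.06302731e-01]), 'qvel': array([ 0.00101886, -0.00138805, -0.00414478,  0.00044547,  0.00067815,
        0.00062724]), 'effort': array([ 2.07853614e-04, -4.45876300e+01, -3.52235591e+01, -3.65244459e-04,
        4.20049255e-03,  3.04197465e-05]), 'ee_pos': array([ 0.13265539, -0.55895845,  0.23045344]), 'tcp_rot': array([-1.77673716,  1.56913905,  1.5976554 ]), 'force': array([ 0.4183949 , -0.02674875,  0.53270221]), 'torque': array([ 0.00243527, -0.03181579,  0.01318418]), 'width': 0.08530217899919983} 0.0187
```

View pics/scene0.png

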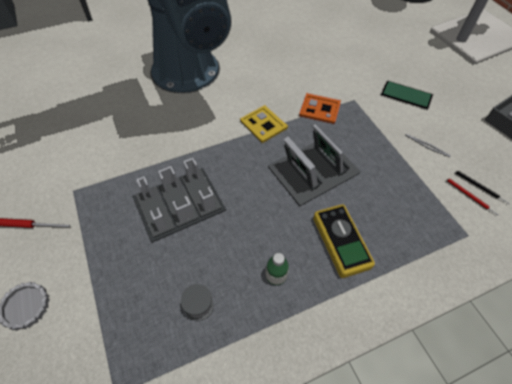

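View pics/top0.png

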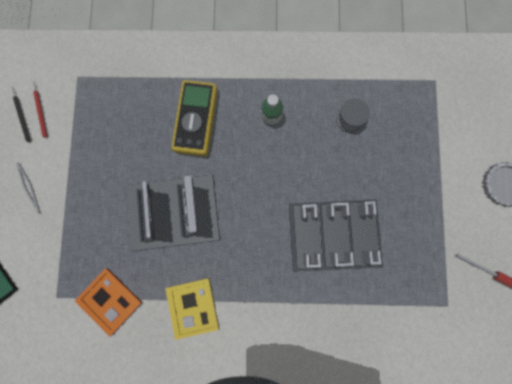

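View pics/wrist0.png

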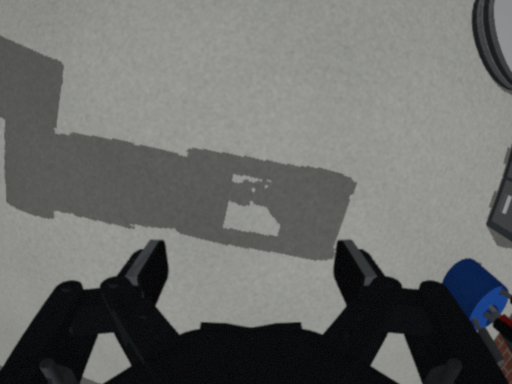

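Run:
```python
import cv2,numpy as np
a=cv2.imread('pics/top0.png'); 
c=np.hstack([cv2.resize(a[165:265,118:228],None,fx=3.6,fy=3.6,interpolation=cv2.INTER_CUBIC),cv2.resize(a[185:285,280:390],None,fx=3.6,fy=3.6,interpolation=cv2.INTER_CUBIC)])
cv2.imwrite('pics/topcrop.png',c)
a=cv2.imread('pics/scene0.png'); 
c=np.hstack([cv2.resize(a[115:215,260:370],None,fx=3.6,fy=3.6,interpolation=cv2.INTER_CUBIC),cv2.resize(a[145:245,125:235],None,fx=3.6,fy=3.6,interpolation=cv2.INTER_CUBIC)])
cv2.imwrite('pics/scenecrop.png',c)
```

```text
(no output)
```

View pics/topcrop.png

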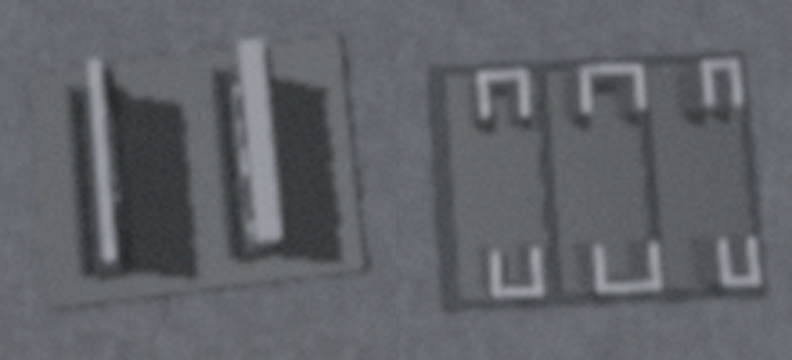

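View pics/scenecrop.png

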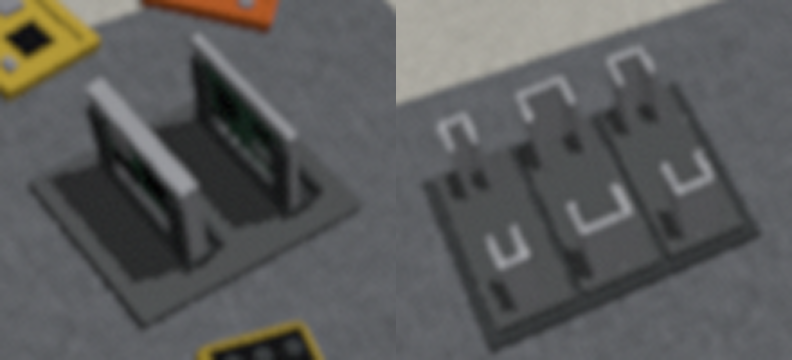

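```bash
cat > h.py <<'E'
import numpy as np,cv2
from scipy.spatial.transform import Rotation as Ro
from workcell import robot, solver, vision, ticket
def rpy(R): return Ro.from_matrix(R).as_euler('xyz')
def rotm(e): return Ro.from_euler('xyz',e).as_matrix()
def grab(n,save=None):
    o=robot.get_obs(); f=vision.grab_frame(n); f=dict(f); f['name']=n
    if n=='wrist':
        T=np.eye(4);T[:3,:3]=rotm(o['tcp_rot']);T[:3,3]=o['ee_pos']
        W=T@f['T_tool_cam']; f['Rwc']=W[:3,:3]; f['c']=W[:3,3]
    else:
        f['Rwc']=np.array(f['R']).T; f['c']=-f['Rwc']@np.array(f['t'])
    if save:
        cv2.imwrite(f'pics/{save}.png',f['color']); np.save(f'pics/{save}.npy',{k:v for k,v in f.items()},allow_pickle=True)
    return f
def load(s): return np.load(f'pics/{s}.npy',allow_pickle=True).item()
def ray(f,uv):
    uv=np.atleast_2d(np.asarray(uv,float)); x=(uv[:,0]-f['cx'])/f['fx']; y=(uv[:,1]-f['cy'])/f['fy']
    if f['name']=='wrist':
        th=np.hypot(x,y)+1e-12; d=np.c_[np.sin(th)*x/th,np.sin(th)*y/th,np.cos(th)]
    else:
        d=np.c_[x,y,np.ones_like(x)]; d/=np.linalg.norm(d,axis=1)[:,None]
    return d@f['Rwc'].T
def onz(f,uv,z):
    d=ray(f,uv); return f['c']+d*((z-f['c'][2])/d[:,2])[:,None]
def proj(f,X):
    p=(np.atleast_2d(X)-f['c'])@f['Rwc']
    if f['name']=='wrist':
        r=np.hypot(p[:,0],p[:,1])+1e-12; th=np.arctan2(r,p[:,2]); q=p[:,:2]*(th/r)[:,None]
    else: q=p[:,:2]/p[:,2:]
    return q*[f['fx'],f['fy']]+[f['cx'],f['cy']]
def down(yaw,tz):
    # tool x down; tool y at heading yaw; tz: sign choice is implied by right-handedness
    x=np.array([0,0,-1.]); y=np.array([np.cos(yaw),np.sin(yaw),0]); return np.c_[x,y,np.cross(x,y)]
E
python3 - <<'E'
from h import *
f=grab('top','t'); s=grab('scene','s')
def T(p): return np.array(p)
cr=lambda x,y:(280+(x-396)/3.6,185+y/3.6)
for nm,pts in {'left':[(478,70),(528,70),(492,295),(542,295)],'mid':[(582,65),(647,65),(598,292),(658,290)],'right':[(705,60),(742,60),(722,285),(758,283)]}.items():
    print(nm,np.round(onz(f,[cr(*p) for p in pts],.076)*1000,0)[:,:2].tolist())
print('rack tray',np.round(onz(f,[cr(*p) for p in [(432,68),(742,52),(447,310),(765,292)]],.008)*1000,0)[:,:2].tolist())
cs=lambda x,y:(118+x/3.6,165+y/3.6)
print('thin top',np.round(onz(f,[cs(*p) for p in [(95,60),(110,262)]],.115)*1000,0)[:,:2].tolist())
print('thick top',np.round(onz(f,[cs(*p) for p in [(253,40),(268,240)]],.115)*1000,0)[:,:2].tolist())
print('stand',np.round(onz(f,[cs(*p) for p in [(340,38),(368,268),(60,305)]],.01)*1000,0)[:,:2].tolist())
o=robot.get_obs(); print(np.round(rotm(o['tcp_rot']),3).tolist())
E
```

```text
left [[559.0, -97.0], [560.0, -126.0], [434.0, -105.0], [434.0, -133.0]]
mid [[563.0, -156.0], [564.0, -193.0], [436.0, -164.0], [438.0, -197.0]]
right [[567.0, -226.0], [567.0, -247.0], [442.0, -232.0], [443.0, -252.0]]
rack tray [[568.0, -76.0], [581.0, -269.0], [420.0, -86.0], [434.0, -278.0]]
thin top [[595.0, 219.0], [485.0, 204.0]]
thick top [[607.0, 132.0], [498.0, 119.0]]
stand [[629.0, 100.0], [485.0, 78.0], [459.0, 267.0]]
[[-0.0, 0.231, -0.973], [0.001, -0.973, -0.231], [-1.0, -0.001, -0.0]]
```

Candidates: green boards in the stand at top-image (145,212, thin edge) and (190,205, thick edge). The lookalikes are orange (108,302), yellow (192,308) and a loose green one (5,285), none of them in the stand. The rack at (336,235) reads, left to right, as middle, wide, narrow. Next: close wrist views.

Run:
```python
from h import *
c=np.array([.501,-.177]);a=.06
for s,nm in [(1,'rA'),(-1,'rB')]:
    d=np.array([np.cos(a),np.sin(a)])*s
    R=down(a+np.pi/2*s if s>0 else a-np.pi/2,0)
    p=[*(c-d*.045),.20]
    print(np.round(R[:,2],2), solver.ik(p,rpy(R)))
    try: robot.goto(p,rpy(R)); robot.sleep(.2)
    except robot.Unreachable as e: print('unreach',e); continue
    grab('wrist',nm); o=robot.get_obs(); print(o['clock'],o['ee_pos'],p)
```

```text
[1.   0.06 0.  ] [-0.61801052  0.02060334  1.84779355  0.          1.27319577 -2.24880685]
2.3167 [ 0.45595666 -0.18021441  0.19999079] [np.float64(0.45608097570291584), np.float64(-0.179698380291575), 0.2]
[-1.   -0.06 -0.  ] [-0.51608628  0.20584575  1.64302659  0.          1.29272031  0.99471005]
5.3 [ 0.54588847 -0.17432259  0.20001091] [np.float64(0.5459190242970842), np.float64(-0.17430161970842498), 0.2]<sys>:0: UserWarning: Gimbal lock detected. Setting third angle to zero since it is not possible to uniquely determine all angles.
```

View pics/rA.png

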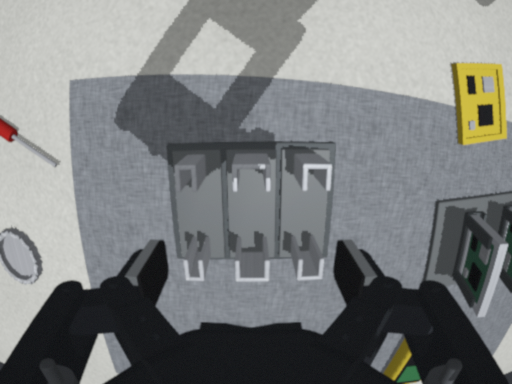

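View pics/rB.png

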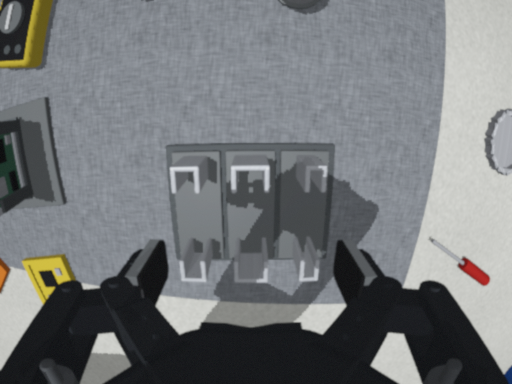

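Run:
```python
import cv2,numpy as np
for n in 'AB':
    a=cv2.imread(f'pics/r{n}.png')[150:290,160:345]
    a=cv2.resize(a,None,fx=4.2,fy=4.2,interpolation=cv2.INTER_CUBIC); a=np.clip(a*1.4,0,255).astype(np.uint8); cv2.imwrite(f'pics/r{n}c.png',a)
```

```text
(no output)
```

View pics/rAc.png

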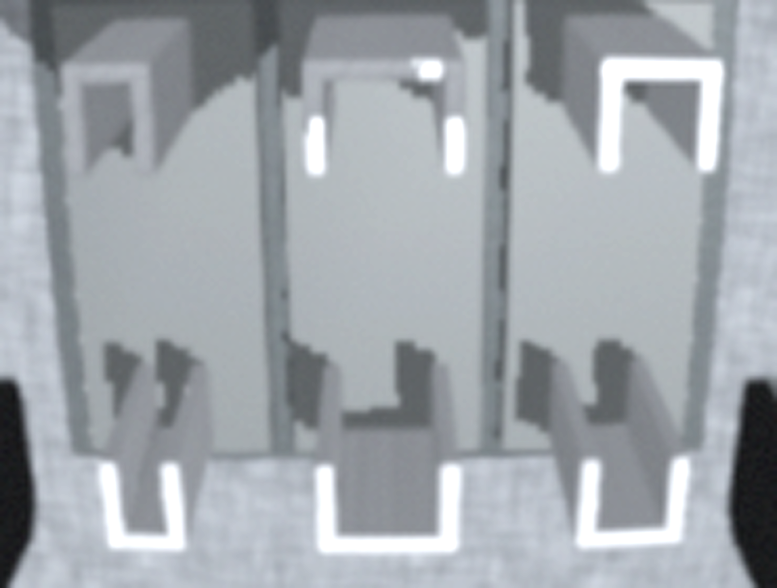

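View pics/rBc.png

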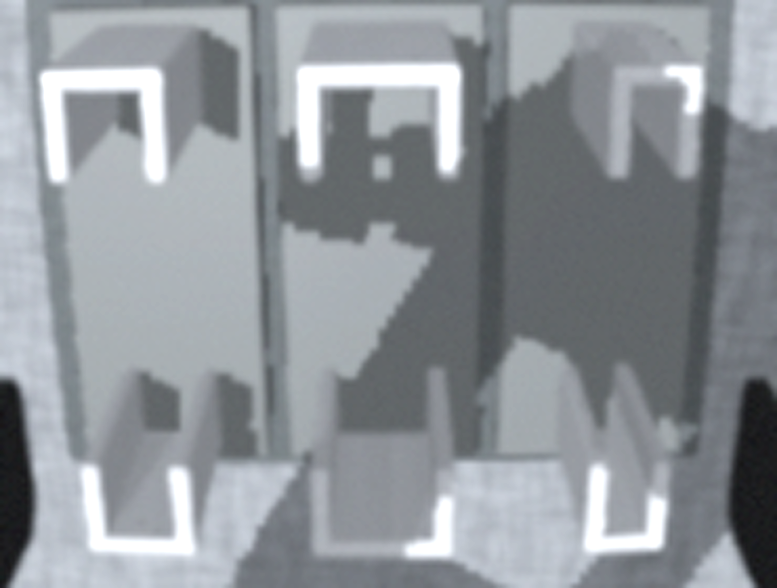

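Run:
```python
from h import *
P={'A':{'narrow':[(63,64),(152,63),(108,549),(187,549)],'middle':[(600,58),(724,58),(577,546),(684,544)]},
'B':{'middle':[(40,68),(164,68),(89,552),(194,552)],'narrow':[(612,66),(702,66),(586,552),(665,549)]}}
res={}
for n in 'AB':
    f=load('r'+n)
    for h,p in P[n].items():
        q=(np.array(p)+.5)/4.2-.5+[160,150]; X=onz(f,q,.076)[:,:2]*1000
        far=(X[0]+X[1])/2; near=(X[2]+X[3])/2; d=(near-far)*(1 if n=='A' else -1)
        print(n,h,np.round(X,1).tolist(),'c',np.round((far+near)/2,1),'len',np.linalg.norm(d).round(1),'w',np.linalg.norm(X[1]-X[0]).round(1),np.linalg.norm(X[3]-X[2]).round(1),'yaw',np.arctan2(d[1],d[0]).round(4))
```

```text
A narrow [[442.7, -252.7], [441.6, -232.4], [569.1, -245.3], [567.0, -224.5]] c [ 505.1 -238.8] len 126.2 w 20.3 20.9 yaw 0.061
A middle [[434.9, -134.2], [432.9, -105.9], [560.4, -125.1], [559.5, -96.8]] c [ 496.9 -115.5] len 126.4 w 28.4 28.3 yaw 0.0722
B middle [[560.5, -97.5], [561.8, -125.9], [433.6, -105.4], [436.5, -133.1]] c [ 498.1 -115.5] len 126.3 w 28.4 27.9 yaw 0.0596
B narrow [[568.0, -224.3], [569.5, -244.8], [442.2, -233.4], [443.4, -254.2]] c [ 505.8 -239.2] len 126.2 w 20.6 20.9 yaw 0.073
```

Wrist views A and B agree to about 0.5 mm: middle slot (0.4975,-0.1155), narrow slot (0.5055,-0.239), yaw ≈0.065. The narrow holder is at left in rA (175–195, 165–280) and the middle one at right (300–330). Now the stand.

```bash
python3 -W ignore - <<'E'
from h import *
c=np.array([.543,.18]);a=.14
for s,nm in [(-1,'sB'),(1,'sA')]:
    d=np.array([np.cos(a),np.sin(a)])*s
    R=down(a+np.pi/2*s,0)
    p=[*(c-d*.045),.22]
    robot.goto(p,rpy(R)); robot.sleep(.2)
    f=grab('wrist',nm); o=robot.get_obs(); print(o['clock'],o['ee_pos'],p,o['joint_pos'])
E
```

```text
6.9083 [0.58783885 0.18519215 0.2199389 ] [np.float64(0.5875597198295687), np.float64(0.18627944015899064), 0.22] [ 1.12915597e-01  2.80949709e-01  1.50956123e+00 -7.19739149e-05
  1.35118625e+00  1.54539669e+00]
9.8083 [0.49847213 0.17370827 0.21998429] [np.float64(0.49844028017043135), np.float64(0.17372055984100934), 0.22] [ 1.10246180e-01  8.59993139e-02  1.73681932e+00  3.33558626e-05
  1.31879630e+00 -1.60040924e+00]
```

View pics/sA.png

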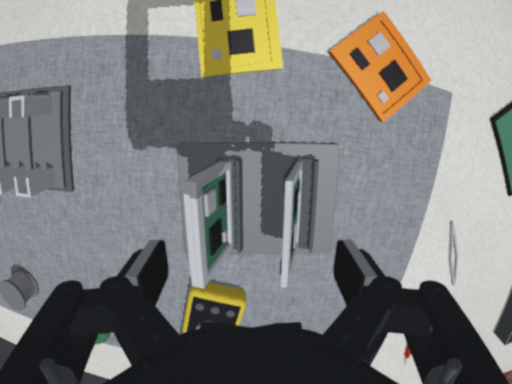

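View pics/sB.png

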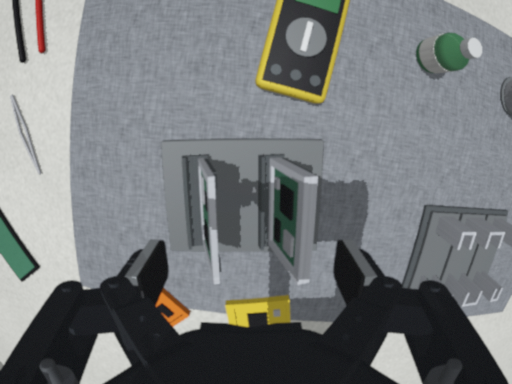

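Run:
```python
import cv2,numpy as np
for n,(x,y) in {'A':(175,150),'B':(160,140)}.items():
    a=cv2.imread(f'pics/s{n}.png')[y:y+145,x:x+170]
    a=cv2.resize(a,None,fx=4,fy=4,interpolation=cv2.INTER_CUBIC); cv2.imwrite(f'pics/s{n}c.png',a)
```

```text
(no output)
```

View pics/sAc.png

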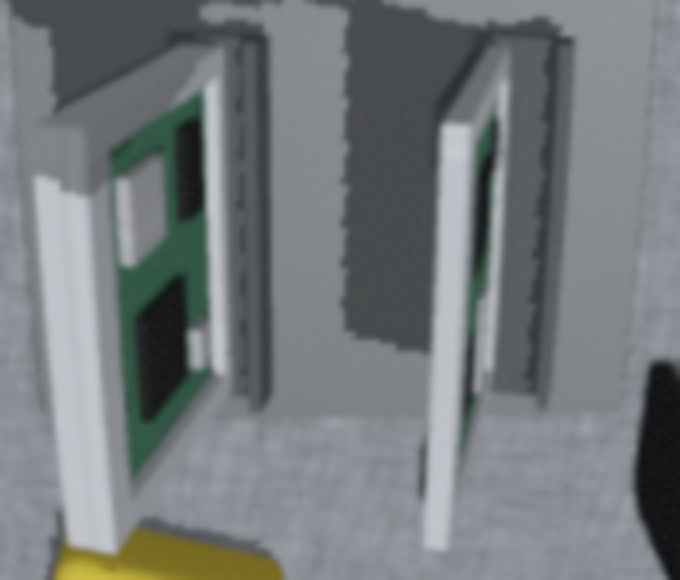

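View pics/sBc.png

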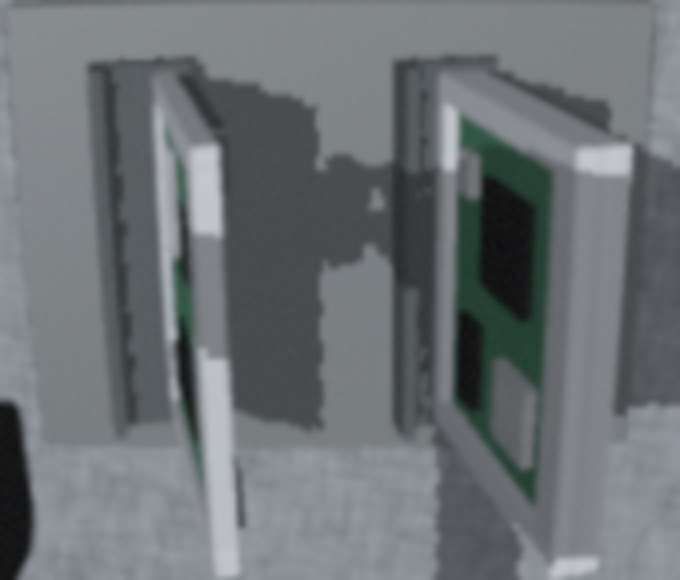

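Run:
```python
from h import *
P={'A':{'thin':[(443,123),(470,123),(424,549),(447,549)],'thick':[(39,122),(85,124),(70,547),(118,554)]},
'B':{'thin':[(190,145),(219,146),(215,577),(238,575)],'thick':[(577,147),(632,147),(549,573),(598,562)]}}
off={'A':(175,150),'B':(160,140)}
t=.26
for n in 'AB':
    f=load('s'+n)
    for h,p in P[n].items():
        w=.006 if h=='thin' else .013
        zb=.022+.095*np.cos(t); zf=zb+w*np.sin(t)
        q=(np.array(p)+.5)/4-.5+off[n]
        zz=[zb,zf,zb,zf] if n=='A' else [zf,zb,zf,zb]
        X=np.array([onz(f,q[i],zz[i])[0] for i in range(4)])*1000
        d=((X[2]+X[3])-(X[0]+X[1]))/2*(1 if n=='A' else -1)
        m=X.mean(0); 
        print(n,h,np.round(X,1).tolist(),'c',m.round(1),'len',np.linalg.norm(d).round(1),'w',np.linalg.norm(X[1]-X[0]).round(1),np.linalg.norm(X[3]-X[2]).round(1),'yaw',np.arctan2(d[1],d[0]).round(4))
```

```text
A thin [[487.6, 202.0, 113.8], [486.4, 207.6, 115.3], [597.2, 217.4, 113.8], [595.5, 222.9, 115.3]] c [541.7 212.5 114.6] len 110.5 w 5.9 5.9 yaw 0.1393
A thick [[499.4, 114.4, 113.8], [497.5, 125.3, 117.1], [610.1, 128.4, 113.8], [607.6, 141.1, 117.1]] c [553.7 127.3 115.5] len 111.4 w 11.5 13.4 yaw 0.1343
B thin [[596.5, 223.3, 115.3], [596.7, 217.2, 113.8], [487.0, 208.0, 115.3], [487.4, 202.4, 113.8]] c [541.9 212.7 114.6] len 110.4 w 6.3 5.9 yaw 0.1368
B thick [[607.8, 140.9, 117.1], [608.9, 127.9, 113.8], [500.4, 125.9, 117.1], [502.7, 113.1, 113.8]] c [555.  126.9 115.5] len 107.8 w 13.4 13.4 yaw 0.1392
```

```bash
cat >> h.py <<'E'
YS,YR,T=.138,.065,.26
def boardR(yaw=YS,t=T):
    bx=np.array([np.cos(yaw),np.sin(yaw),0]); n=np.array([-np.sin(yaw),np.cos(yaw),0]); z=np.array([0,0,1.])
    bz=np.cos(t)*z-np.sin(t)*n; by=np.cos(t)*n+np.sin(t)*z
    return bx,by,bz
def toolR(yaw,t):
    bx,by,bz=boardR(yaw,t); return np.c_[-bz,by,bx]
GD=.020+.0187
def st(m=''):
    o=robot.get_obs(); print(m,'t%.2f'%o['clock'],'p',np.round(o['ee_pos'],4),'F',np.round(o['force'],2),'M',np.round(o['torque'],2),'w%.4f'%o['width']); return o
E
cat > pick.py <<'E'
import sys
from h import *
top={'thick':np.array([.5543,.1272,.1155]),'thin':np.array([.5418,.2126,.1146])}[sys.argv[1]]
R=toolR(YS,T); bz=-R[:,0]
pre=top+bz*(.05); tgt=top-bz*GD
print(solver.ik(pre,rpy(R)),solver.ik(tgt,rpy(R)))
robot.goto(pre,rpy(R)); robot.sleep(.3); st('pre')
grab('wrist','pre_'+sys.argv[1])
robot.movel(tgt,vel=.06); robot.sleep(.3); st('at');
E
python3 -W ignore pick.py thick
```

```text
[-0.15022628  0.2478025   1.69399296  0.25983665  1.2846498  -1.94337081] [-0.11062886  0.36436198  1.74315003  0.281132    1.11545964 -1.95402185]
pre t10.60 p [0.556  0.1158 0.1648] F [ 0.02 -0.22  0.05] M [-0.16  0.02  0.05] w0.0851
at t12.57 p [0.553  0.137  0.0783] F [-0.58  0.13 -0.3 ] M [-0.14  0.04 -0.01] w0.0854
```

```bash
python3 -W ignore - <<'E'
from h import *
grab('wrist','at_thick')
E
```

```text
(no output)
```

View pics/at_thick.png

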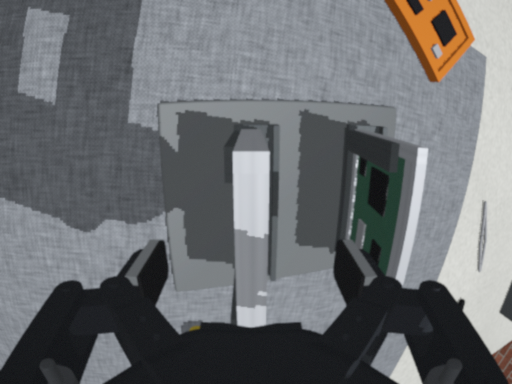

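The thick board is edge-on and centred between the fingers (column ~251, fingers at 165 and 335), and the back finger is clear. Now grasp and lift.

```bash
cat > lift.py <<'E'
import sys
from h import *
R=toolR(YS,T); bz=-R[:,0]
robot.grasp(); st('grasped')
p=robot.get_obs()['ee_pos']
robot.movel(p+bz*.03,vel=.06); st('slid')
robot.movel(p+bz*.03+np.array([0,0,.11]),vel=.15); robot.sleep(.2); st('up')
grab('wrist','held_'+sys.argv[1])
E
python3 -W ignore lift.py thick
```

```text
grasped t13.28 p [0.553  0.1373 0.0783] F [-0.52  2.18  1.24] M [ 0.26 -0.03  0.07] w0.0122
slid t13.93 p [0.5546 0.1295 0.1078] F [-0.63  1.68  0.66] M [ 0.17 -0.17  0.07] w0.0120
up t15.02 p [0.5534 0.1297 0.216 ] F [ 0.36  0.2  -0.49] M [-0.18 -0.    0.01] w0.0123
```

View pics/held_thick.png

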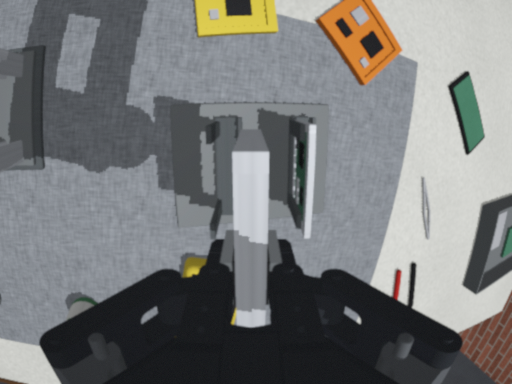

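```bash
cat > carry.py <<'E'
import sys
from h import *
n=sys.argv[1]
slot={'thick':np.array([.4975,-.1155]),'thin':np.array([.5055,-.239])}[n]
R=toolR(YR,0.)
robot.goto([*slot,.20],rpy(R)); robot.sleep(.2); st()
robot.movel([*slot,.150],vel=.1); robot.sleep(.4); st('hover')
grab('wrist','hov_'+n); grab('top','hovt_'+n)
E
python3 -W ignore carry.py thick
python3 - <<'E'
from h import *
f=load('hov_thick'); T=f['T_tool_cam']; g=dict(f); g['Rwc']=T[:3,:3]; g['c']=T[:3,3]
for uv in [(251,150)]:
    d=ray(g,uv)[0]; s=(-GD-g['c'][0])/d[0]; print((g['c']+d*s)*1000)
E
```

```text
t16.24 p [ 0.4979 -0.1145  0.2   ] F [-0.58 -0.08 -1.98] M [-0.01 -0.04  0.  ] w0.0121
hover t17.29 p [ 0.4977 -0.1156  0.1504] F [-0.19  0.11 -1.78] M [-0.01 -0.   -0.01] w0.0122
[-38.7         -0.38080335 -55.79487698]
```

View pics/hov_thick.png

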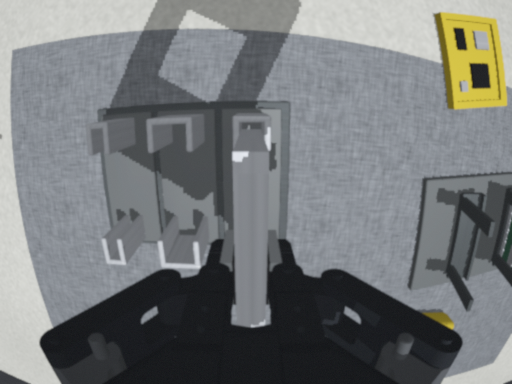

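View pics/hovt_thick.png

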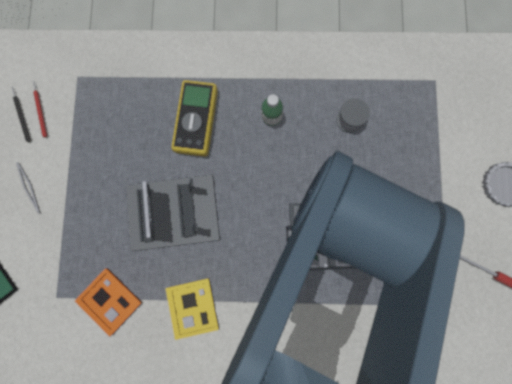

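Run:
```python
import cv2
a=cv2.imread('pics/hov_thick.png')[95:185,200:300]
cv2.imwrite('pics/hovc.png',cv2.resize(a,None,fx=6,fy=6,interpolation=cv2.INTER_CUBIC))
```

```text
(no output)
```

View pics/hovc.png

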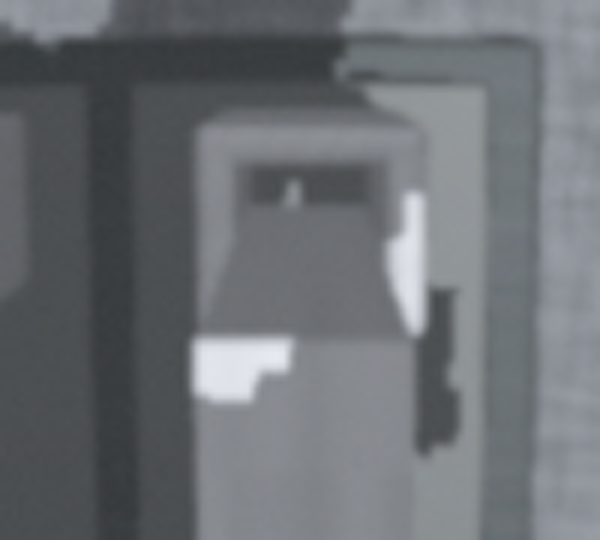

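```bash
cat > chk.py <<'E'
from h import *
import sys
def rel(name,bot,stop,zb,slot):
    f=load(name); ax=np.array([np.cos(YR),np.sin(YR)]); ay=np.array([-np.sin(YR),np.cos(YR)])
    B=onz(f,bot,zb)[0][:2]; S=onz(f,stop,.076)[0][:2]
    for nm,X in (('board end',B),('stop',S)): print(nm,np.round([(X-slot)@ax*1000,(X-slot)@ay*1000],2))
if __name__=='__main__': rel('hov_thick',(250.3,129),(251.8,122),.0941,np.array([.4975,-.1155]))
E
python3 chk.py
```

```text
board end [-55.1   -0.83]
stop [-58.71   0.24]
```

```bash
cat > lower.py <<'E'
import sys
from h import *
n=sys.argv[1]; dx,dy=float(sys.argv[2])/1000,float(sys.argv[3])/1000
slot={'thick':np.array([.4975,-.1155]),'thin':np.array([.5055,-.239])}[n]
ax=np.array([np.cos(YR),np.sin(YR)]); ay=np.array([-np.sin(YR),np.cos(YR)])
s=slot+ax*dx+ay*dy
f0=robot.get_obs()['force'].copy()
zs=.016+.095-GD
robot.movel([*s,.150],vel=.05); 
for z in [.138,.130,.118,.106,.094,.084,.078,.0755,.0745,.0735,.0727,.072,.0713,.0706,.07]:
    robot.movel([*s,z],vel=.04)
    o=st('%.4f'%z); d=o['force']-f0
    if np.linalg.norm(d)>8 : print('contact',d); break
E
python3 -W ignore lower.py thick 0 0.8
```

```text
0.1380 t18.09 p [ 0.4972 -0.1146  0.1375] F [-0.03 -0.45 -2.1 ] M [ 0.01 -0.02  0.02] w0.0122
0.1300 t18.44 p [ 0.4972 -0.1146  0.1296] F [-0.08  1.34 -1.34] M [ 0.02 -0.01 -0.08] w0.0127
0.1180 t18.89 p [ 0.4972 -0.1146  0.1176] F [ 0.48 -0.16 -1.31] M [-0.01 -0.02  0.02] w0.0121
0.1060 t19.34 p [ 0.4972 -0.1146  0.1056] F [ 0.56 -0.32 -1.57] M [-0.01  0.   -0.02] w0.0126
0.0940 t19.79 p [ 0.4972 -0.1146  0.0936] F [-0.29 -0.7  -1.69] M [ 0.05 -0.01  0.07] w0.0128
0.0840 t20.19 p [ 0.4972 -0.1146  0.0836] F [ 0.65 -0.29 -1.87] M [ 0.07 -0.01 -0.01] w0.0122
0.0780 t20.49 p [ 0.4972 -0.1146  0.0777] F [ 0.45 -0.18 -1.16] M [-0.01 -0.    0.04] w0.0123
0.0755 t20.74 p [ 0.4973 -0.1147  0.0754] F [ 0.27  0.   -2.3 ] M [ 0.01  0.03 -0.02] w0.0122
0.0745 t20.99 p [ 0.4974 -0.1147  0.0745] F [-0.21 -0.19 -0.82] M [ 0.01 -0.07  0.03] w0.0125
0.0735 t21.24 p [ 0.4974 -0.1147  0.0734] F [ 0.34 -0.26 -1.6 ] M [ 0.04 -0.01 -0.  ] w0.0126
0.0727 t21.49 p [ 0.4974 -0.1147  0.0726] F [-0.94  0.05 -0.76] M [-0.03  0.02 -0.  ] w0.0126
0.0720 t21.74 p [ 0.4975 -0.1148  0.0725] F [-2.58  0.61  5.49] M [0.14 0.4  0.04] w0.0122
0.0713 t21.99 p [ 0.4975 -0.1148  0.0724] F [-6.91  2.21 11.96] M [0.34 0.86 0.01] w0.0125
contact [-6.90471143  1.61070393 13.48026358]
```

```bash
cat > release.py <<'E'
import sys
from h import *
robot.gripper_open(); o=st('open')
p=o['ee_pos']; robot.movel([p[0],p[1],.20],vel=.15); robot.sleep(.2); st('up')
grab('wrist','rel_'+sys.argv[1])
E
python3 -W ignore release.py thick
```

```text
open t22.69 p [ 0.4974 -0.1147  0.0712] F [ 0.   -0.45 -0.53] M [ 0.03 -0.03  0.04] w0.0856
up t23.90 p [ 0.4969 -0.1144  0.1989] F [-0.79  0.15  0.22] M [-0.01 -0.03  0.04] w0.0851
```

View pics/rel_thick.png

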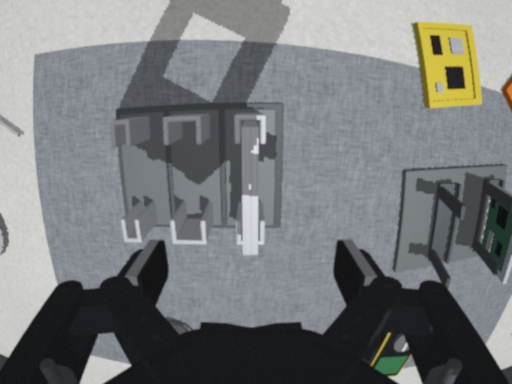

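The thick board stands in the middle holder (column ~250, rows 130–255). Now the thin one.

```bash
python3 -W ignore pick.py thin; python3 -W ignore -c "
from h import *
grab('wrist','at_thin')"
```

```text
[ 1.55799370e-03  2.46959632e-01  1.69704563e+00  2.72154004e-01
  1.24528827e+00 -1.80093267e+00] [ 0.04228952  0.37055078  1.73677491  0.29467054  1.07826205 -1.812357  ]
pre t25.45 p [0.5439 0.1991 0.1631] F [ 0.26 -0.83  0.62] M [-0.1   0.07 -0.01] w0.0852
at t27.43 p [0.5405 0.2224 0.0773] F [-0.59 -0.24  0.14] M [-0.1  -0.01 -0.04] w0.0851
```

View pics/at_thin.png

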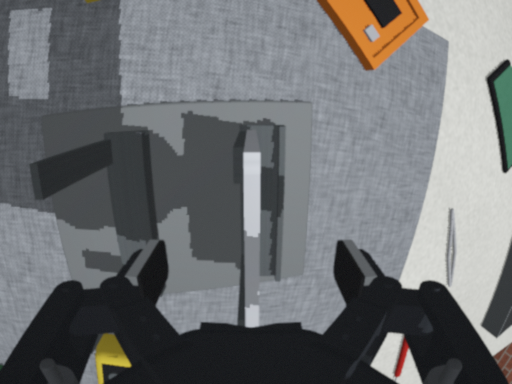

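The thin board is centred at column ~252. Grasp, lift and carry it.

```bash
python3 -W ignore lift.py thin && python3 -W ignore carry.py thin
python3 - <<'E'
import cv2
a=cv2.imread('pics/hov_thin.png'); b=a[95:185,200:300]
cv2.imwrite('pics/hovc2.png',cv2.resize(b,None,fx=6,fy=6,interpolation=cv2.INTER_CUBIC))
E
```

```text
grasped t28.18 p [0.5405 0.2229 0.0775] F [-0.33  2.49  2.45] M [0.45 0.03 0.1 ] w0.0052
slid t28.82 p [0.5423 0.2151 0.1072] F [-0.18  1.21  1.76] M [ 0.36 -0.21  0.09] w0.0056
up t29.91 p [0.5409 0.2152 0.2152] F [-0.1   0.49 -1.83] M [-0.15 -0.05 -0.01] w0.0050
 t31.82 p [ 0.5059 -0.2382  0.2   ] F [-0.44  0.62 -1.01] M [0.01 0.03 0.03] w0.0051
hover t32.87 p [ 0.5056 -0.2391  0.1504] F [-0.05 -0.59 -0.81] M [ 0.02 -0.03  0.02] w0.0054
```

View pics/hov_thin.png

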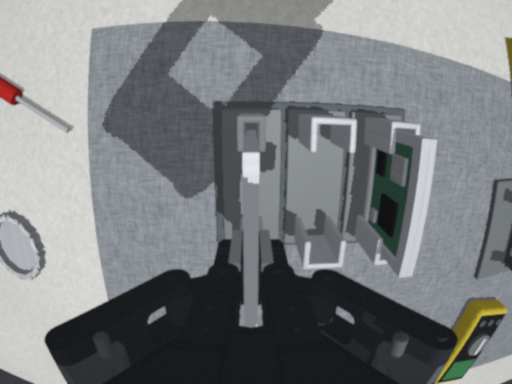

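View pics/hovc2.png

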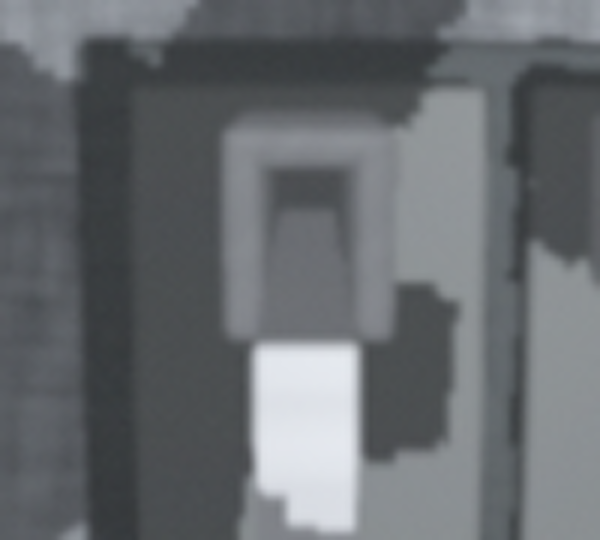

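Board bottom (crop column 308) sits over the slot centre (309), so no correction needed. Lower it.

```bash
python3 -W ignore lower.py thin 0 0.1
```

```text
0.1380 t33.67 p [ 0.5052 -0.2387  0.1375] F [-0.1  -0.86 -1.29] M [0.05 0.06 0.  ] w0.0057
0.1300 t34.02 p [ 0.5052 -0.2387  0.1296] F [-0.06 -0.33 -1.08] M [-0.06 -0.03  0.02] w0.0053
0.1180 t34.47 p [ 0.5053 -0.2387  0.1176] F [-0.13  0.04 -0.34] M [-0.05  0.01  0.03] w0.0049
0.1060 t34.92 p [ 0.5053 -0.2387  0.1056] F [ 0.35  1.16 -0.59] M [-0.03  0.03 -0.02] w0.0051
0.0940 t35.37 p [ 0.5052 -0.2387  0.0936] F [-0.26  0.17 -0.04] M [-0.02 -0.05 -0.02] w0.0053
0.0840 t35.77 p [ 0.5052 -0.2387  0.0836] F [-0.65 -0.18 -1.72] M [0.   0.05 0.04] w0.0051
0.0780 t36.07 p [ 0.5052 -0.2387  0.0776] F [ 0.64 -0.03 -1.16] M [-0.02  0.03 -0.  ] w0.0053
0.0755 t36.32 p [ 0.5054 -0.2388  0.0754] F [-0.08  0.31 -0.85] M [-0.03  0.02  0.  ] w0.0056
0.0745 t36.57 p [ 0.5055 -0.2389  0.0745] F [ 0.22 -0.7  -1.31] M [ 0.01 -0.02 -0.  ] w0.0054
0.0735 t36.82 p [ 0.5055 -0.2388  0.0734] F [-0.55 -0.25 -1.23] M [-0.    0.03  0.01] w0.0048
0.0727 t37.07 p [ 0.5055 -0.2389  0.0727] F [ 0.19 -0.22 -1.46] M [ 0.01 -0.01  0.  ] w0.0049
0.0720 t37.32 p [ 0.5056 -0.239   0.0725] F [-2.95  1.32  5.25] M [0.18 0.43 0.04] w0.0052
0.0713 t37.57 p [ 0.5056 -0.2391  0.0725] F [-5.13  1.21 10.41] M [0.49 0.72 0.04] w0.0055
contact [-4.67964487  0.72532283 12.09831619]
```

```bash
python3 -W ignore release.py thin; python3 -W ignore - <<'E'
from h import *
robot.movel([.44,-.185,.215],vel=.15); robot.sleep(.3); f=grab('wrist','fin'); st()
a=f['color'][90:280,150:350]; cv2.imwrite('pics/finc.png',cv2.resize(a,None,fx=3.1,fy=3.1,interpolation=cv2.INTER_CUBIC))
E
```

```text
open t38.32 p [ 0.5055 -0.2389  0.0713] F [0.46 0.28 0.27] M [ 0.    0.02 -0.02] w0.0852
up t39.52 p [ 0.505  -0.2386  0.1988] F [-0.49 -0.55  0.13] M [-0.02 -0.01  0.02] w0.0856
 t40.65 p [ 0.4401 -0.1852  0.2147] F [ 0.69 -0.58  0.32] M [-0.05  0.    0.03] w0.0858
```

View pics/finc.png

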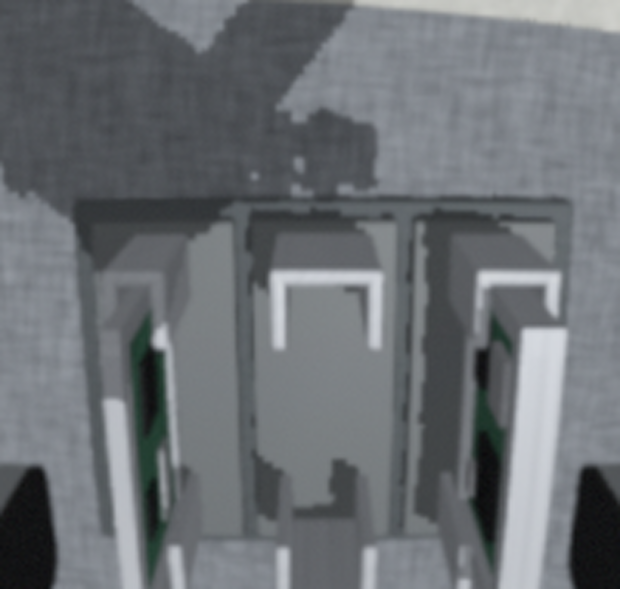

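View pics/fin.png

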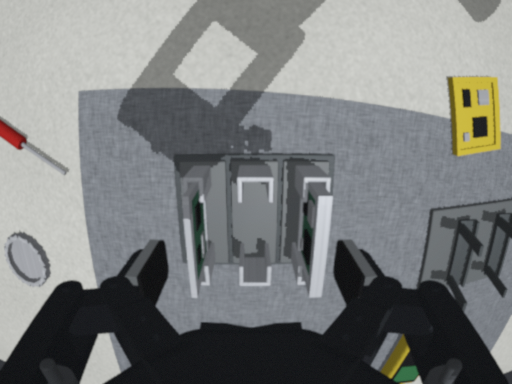

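```bash
python3 -W ignore - <<'E'
from h import *
f=load('fin'); ax=np.array([np.cos(YR),np.sin(YR)]); ay=np.array([-np.sin(YR),np.cos(YR)])
c=lambda x,y:((x+.5)/3.1-.5+150,(y+.5)/3.1-.5+90)
for n,slot,p in [('thin',(.5055,-.239),[c(117,320),(194.5,297)]),('thick',(.4975,-.1155),[c(545,330),(316.5,297)])]:
    for X in onz(f,p,.111)[:,:2]-slot: print(n,np.round([X@ax*1000,X@ay*1000],1))
t=grab('top','tfin'); cv2.imwrite('pics/tfinc.png',cv2.resize(t['color'],(768,576)))
E
```

```text
thin [-58.    1.7]
thin [54.4 -0.7]
thick [-54.9   0.1]
thick [55.2  1.7]
```

View pics/tfinc.png

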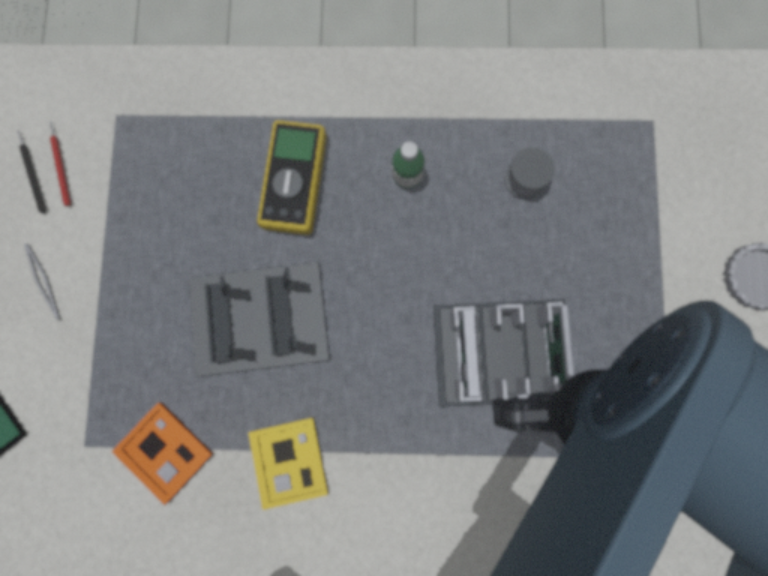

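```bash
python3 -W ignore - <<'E'
from h import *
st(); print(ticket.sign_off())
E
```

```text
t40.70 p [ 0.4401 -0.1851  0.2147] F [-0.74 -0.69  0.53] M [-0.02 -0.03 -0.02] w0.0853
the job is handed in; nothing more can be done
None
```

I put the thick board in the middle slot and the thin board in the narrowest slot, left the widest slot empty, and handed the job in at 40.7 s. `sign_off()` gives no verdict, so the checks below are my own.

- **Seating:** each board was lowered slowly until the floor pushed back, at a TCP height of 72.5 mm against 72.3 mm expected. Each was then released, with no side contact on the way down.
- **Position:** the final wrist view shows both boards in their slots, with top edges within about 2 mm across. Lengthwise, the thick board's ends are at −54.9 and +55.2 mm.
- **One disagreement:** the thin board's near end read −58.0 mm instead of about −55. I think I picked that shadowed corner badly, because its far end read 54.4 mm. Even so, its centre is off by less than 2 mm.
- **Other things on the bench:** in the last top view the multimeter, bottle and reel look unmoved, and the arm touches nothing.

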